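# Set a copper tube against a flip-down length stop

### The arm

A 7-joint arm with a two-finger parallel gripper is mounted at the origin on the work surface. World frame = base frame: x ahead of the robot, y to its left, z up, the work surface at z = 0. Lengths are in mm, angles in degrees, forces in N, time in s.
With the tool pointing down it reaches from about 400 to 875 mm from the base axis. Payload 19.3 kg.
Tool frame: the origin (TCP) lies on the centre line of the jaws, within the pads' length; the fingertips stand 17 mm ahead of it and the grasp point (between the pads) lies 2 mm behind it; z points along the fingers, y is the line along which they close (so a half turn about z gives the same grasp; the last joint's range is limited). The gripper opens to 85 mm and grips with 20 to 120 N. Pads are 22 mm wide; open, the fingers measure 114 mm over their backs; the gripper's body (76 mm by 85 mm) begins 54 mm behind the grasp point. The pads swing forward as they close: fully open they stand 13 mm farther back than shut.
Start: joints at [61.868, 29.874, -2.08, 91.645, 1.215, 58.505, -6.463], TCP at [255.279, -570.48, 248.291] pointing down, gripper open.
Joint ranges: [-166.77, 166.77], [-17.47, 122.26], [-85.68, 81.53], [9.62, 139.38], [-72.42, 252.41], [9.2, 110.78], [-144.41, 144.41]. Speed limits (degrees/s): [108.29, 108.29, 136.94, 136.94, 172.46, 172.46, 172.46].

### API

Orientations are given as [roll, pitch, yaw] about the fixed x, y, z axes, in that order (R = Rz(yaw) Ry(pitch) Rx(roll)).
In Python, from rig import robot, fingers, planner, eyes, models gives the robot as it stands. The module is installed in compiled form; this text tells all that it offers. Calls block until the motion is done:
- robot.move_pose(position, orientation): joint-space move of the TCP to a pose.
- robot.servo_line(position, ori=None, v=150, max_force=None): straight line of the TCP; ori=None keeps the orientation; v is the mean speed in mm/s. With max_force (N) it stops when the force on the tool has changed by that much, and returns True; else False.
- robot.move_joints(angles): joint-space move.
- fingers.gripper_to(opening, force=None): finger opening in mm; force is the grip in N (None keeps the last); returns when the fingers have stopped.
- robot.pause(seconds).
- planner.solve_ik(position, orientation): joint angles nearest the present ones, or None.
- eyes.grab_frame(name): name is "scene" or "top"; returns the picture (420x560x3 uint8, blue, green, red); there is no depth.
- eyes.camera_params(name): a dict with "fx", "fy", "cx", "cy" (pixels), "R" (3x3) and "t" (3): a world point X has camera coordinates R X + t. Camera axes: x right, y down, z forward; pixel columns grow to the right and rows downward; lengths in mm; the calibration is good to about 2 mm. A picture is of the moment at which its call begins. camera_params takes no time and is no camera call.
A pose or a line that the arm cannot do raises robot.PlanningError and nothing moves.
- robot.finish_job(): hands the job in; it is judged then, once.
Trained networks look in the newest picture that a camera, given by its name, has taken for a name from the list of things; names that differ only in an ending like _2 or _b are one class to them, and where a whole thing is asked for, a point or a joint stands for the part that bears it (a point fixed in the world has none). Each returns a list of dicts, best first, with "p" (0 to 1); they miss things now and then, are a little off and sometimes report something else, mostly with a low value. They report only what shows in the picture. A call takes as long as a camera call. They do not tell look-alikes from the thing itself.
- models.masks_of(camera, query): "mask" (420x560 bool, what is visible of it).
- models.pinpoint(camera, query): "centre" ([x, y, z] in mm, in world coordinates, good to about 4 mm: a listed point, or the origin of a listed thing).
Readings, each from a call of its own:
- robot.read_t(): time.
- robot.read_joint_pos(): joint angles.
- robot.read_qd(): joint speeds.
- robot.read_tau(): joint torques, N m.
- robot.read_tool_pos(): TCP position.
- robot.read_orientation(): TCP orientation.
- robot.read_contact_force(): force on the tool from outside, world axes, zero at the start.
- robot.read_ft_torque(): the same for the moment, N m.
- robot.read_opening(): finger opening in mm.
- robot.read_grip_force(): force on a finger pad.
Only numpy, scipy, OpenCV 4.12 (cv2) and the standard library are available. Lean on these libraries where they do the work, as an engineer would, in place of code of your own. Each camera call takes 0.05 s, during which the arm holds its last target. There are 200 camera calls.

### The job

Gently swing the stop bar of the pipe trough fully down across the trough, without moving the tube yet. Then slide the copper tube along the trough against the bar, take up the free play of the stop's carriage until it is solid against its end lug, and press firmly (at least 10 N for a moment); never push it with more than 24 N. Let go and leave the tube lying in the trough against the lowered bar, and leave the other things on the bench alone.

Things in the scene. Friction and masses are not known exactly. Their poses are not given: they have to be found in the camera images.
- trough: Fixed V-shaped aluminium pipe trough on a grey base, 350 mm long (own y -190 to +160), 75 mm wide. Origin: on the bench under its centre line. Own y runs along it towards the stop, own x across it to the stop's pivot side, z up. The 45 degree walls' upper edges are 36 mm above the bench, 14 mm either side of the centre line. The stop is clamped at a different place along it each time.
- pipe_mid (a point): Centre of the loose copper tube, 28 mm diameter, 160 mm long, 0.11 to 0.23 kg, flat ends, lying lengthwise in the V: axis 42 mm, top 56 mm above the bench. It slides with about 1 to 4 N and starts 35 to 140 mm short of the bar. The point's own y is the tube's axis (the tube may roll).
- gate (a joint): Angle of the stop bar about its pivot, which runs along the trough, rad: 0 = level, fully down across the trough; starts up, 1.45 to 1.75 (past 1.57 it leans away from the trough). Stiff hinge (0.22 N m, about 3 N at 80 mm from the pivot): the bar stays where it is left, so push it all the way down. Counts as down below 0.06.
- gate_pivot (a point): Centre of the stop bar's pivot, 44 mm above the bench, at own x +50 of the trough; axes as the trough's. It sits on a carriage (60 mm long, cheeks to 57 mm high) that has 3 to 24 mm of free play left along own +y, with about 3 N of friction and no spring, before it is solid on a fixed end lug; how much must be felt. The bar pushed by the tube carries it along.
- gate_ball (a point): Centre of the black 20 mm ball at the free end of the stop bar, 100 mm from the pivot. The bar is steel, 14 mm high (when down it spans 37 to 51 mm above the bench, over a 37 mm high rest block near the ball) and 10 mm thick along the trough, centred on the pivot: its face to the tube is 5 mm before the pivot. Up, the ball is about 143 mm above the bench.
- wrench: Loose steel wrench about 180 mm long, lying on the bench on the near side of the trough; leave alone.
- jar: Loose small jar, 56 mm across, 65 mm high, on the far side of the trough; origin at its underside; leave alone.
- coupling: Loose short copper coupling standing on end, 35 mm across, 34 mm high, on the near side of the trough; origin at its underside; leave alone.
Mind the look-alikes: they are no part of the job. Of the things like the part that bears pipe_mid, leave any that is blue or turquoise; of the rest the smaller one is meant.

How it is judged:
By the outcome, as a careful person would: the job done as asked, in the order asked, and still so for the second after the job is handed in, with the robot touching nothing.
It also fails if it takes over 67 s, if anything falls off the work surface, if the arm or the gripper's body presses on something with over 40 N, if the wrist force passes 120 N, or if a joint passes its speed limit or range.

## Working session

There is one attempt and no reset: what is moved stays moved. The work goes in short steps, each a Python script; the robot and the scene stay as the last script left them, time stands still between calls to the robot, and variables do not carry over. Pictures are saved under pics/ and viewed, at most 10 in all, crops included, and the job is handed in when it is done.

```bash
mkdir -p pics
python3 - <<'E'
from rig import robot, fingers, planner, eyes, models
import cv2
for c in ("scene","top"):
    cv2.imwrite(f"pics/{c}0.png",eyes.grab_frame(c))
    for q in ("trough","pipe_mid","gate_pivot","gate_ball","wrench","jar","coupling"):
        print(c,q,[( [round(float(v)) for v in d["centre"]],round(float(d["p"]),2)) for d in models.pinpoint(c,q)][:4])
print(robot.read_t(), robot.read_orientation())
E
```

```text
scene trough [([567, -78, 2], 0.59)]
scene pipe_mid [([570, -421, 19], 0.89), ([339, 207, 15], 0.82), ([339, -225, 15], 0.78), ([589, -133, 39], 0.59)]
scene gate_pivot [([588, 36, 47], 0.66)]
scene gate_ball [([582, 30, 143], 0.77), ([426, -71, -1], 0.39)]
scene wrench [([423, -70, 3], 0.89)]
scene jar [([756, -142, 0], 0.63)]
scene coupling [([505, -275, 3], 0.75)]
top trough [([575, -79, 2], 0.78), ([754, -143, -2], 0.64)]
top pipe_mid [([588, -138, 42], 0.82), ([337, -230, 14], 0.8), ([341, 206, 22], 0.75), ([576, -418, 19], 0.63)]
top gate_pivot [([586, 32, 42], 0.76)]
top gate_ball [([582, 30, 143], 0.49)]
top wrench [([426, -70, 2], 0.83)]
top jar [([757, -145, -2], 0.83)]
top coupling [([499, -275, -2], 0.68)]
0.8 [-1.79998997e+02 -1.33784278e-03  2.41067969e+01]
```

View pics/scene0.png

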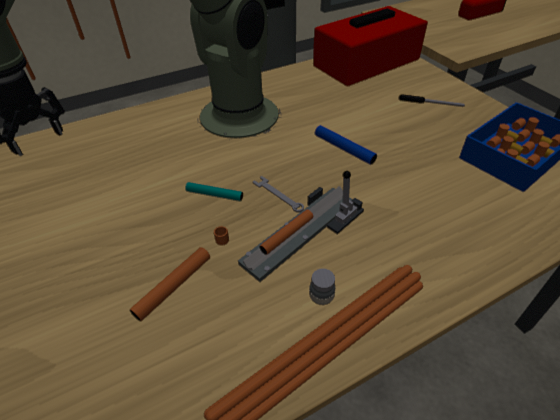

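View pics/top0.png

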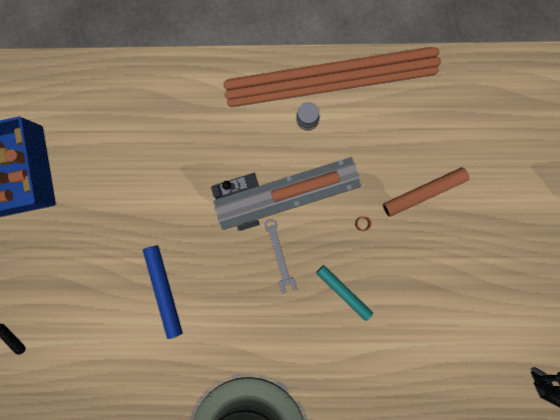

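The trough is in the middle of the bench (top view: x 215–360, y 160–228). The copper tube lies in it at about (275–338, 178–194). The stop is at the left end, with its ball at (227,186) and the pivot on the far side. I'll take the trough axis from the tube mask and the ball from both cameras.

```bash
cat > h.py <<'E'
import numpy as np, cv2
from rig import robot, fingers, planner, eyes, models
def back(cam,uv,z):
    P=eyes.camera_params(cam);R=np.array(P["R"]);t=np.array(P["t"]);uv=np.atleast_2d(uv).astype(float)
    d=np.c_[(uv[:,0]-P["cx"])/P["fx"],(uv[:,1]-P["cy"])/P["fy"],np.ones(len(uv))]@R
    o=-R.T@t
    return o+d*((z-o[2])/d[:,2])[:,None]
def tube(cam,zs=42,near=(588,-137)):
    """tube axis centre, half length, yaw of own y, from the mask nearest to 'near'"""
    best=None
    for d in models.masks_of(cam,"pipe_mid"):
        v,u=np.nonzero(d["mask"])
        if len(u)<30: continue
        X=back(cam,np.c_[u,v],zs)[:,:2]
        e=np.hypot(*(X.mean(0)-near))
        if best is None or e<best[0]: best=(e,X,d["p"])
    X=best[1].astype(np.float32); c,s,a=cv2.minAreaRect(X)
    w=np.linalg.eigh(np.cov(X.T))[1][:,1]; w*=np.sign(w[1])
    return np.array(c),s,np.degrees(np.arctan2(-w[0],w[1])),X.mean(0),best[2]
E
python3 - <<'E'
from h import *
for c in ("top","scene"):
    eyes.grab_frame(c)
    print(c,tube(c))
    for q,z in (("gate_ball",143),("gate_pivot",44),("trough",20)):
        for d in models.masks_of(c,q)[:2]:
            v,u=np.nonzero(d["mask"]); X=back(c,np.c_[u,v],z)[:,:2]
            print(q,round(d["p"],2),len(u),X.mean(0).round(1),"px",u.mean().round(1),v.mean().round(1),"rect",cv2.minAreaRect(X.astype(np.float32)))
    print(q,[ (np.round(d["centre"],1),round(d["p"],2)) for d in models.pinpoint(c,"gate_pivot")[:1]+models.pinpoint(c,"gate_ball")[:1]])
im=cv2.imread("pics/top0.png"); cv2.imwrite("pics/c1.png",cv2.resize(im[140:250,195:375],None,fx=4.4,fy=4.4,interpolation=cv2.INTER_CUBIC))
E
```

```text
top (array([ 587.00970459, -137.18254089]), (27.44734764099121, 159.53712463378906), np.float64(17.88815757416072), array([ 587.2003, -137.1415], dtype=float32), 0.77)
gate_ball 0.49 104 [578.2  27.1] px 227.2 185.4 rect ((579.0073852539062, 26.422252655029297), (27.337339401245117, 16.79320526123047), 89.73876190185547)
gate_pivot 0.66 300 [589.6  29.9] px 233.3 185.4 rect ((589.801025390625, 29.876052856445312), (29.702552795410156, 59.239906311035156), 12.762185096740723)
trough 0.67 3953 [569.7 -85. ] px 282.8 194.6 rect ((572.9076538085938, -92.70574951171875), (79.83142852783203, 356.2250671386719), 16.980615615844727)
trough [(array([587.7,  34.4,  45.7]), 0.7), (array([577. ,  31.7, 143.1]), 0.46)]
scene (array([ 587.84014893, -135.0164032 ]), (34.669090270996094, 174.08631896972656), np.float64(17.63984126248453), array([ 589.1633 , -138.78827], dtype=float32), 0.77)
gate_ball 0.48 231 [615.3   4.6] px 345.9 187.2 rect ((616.3364868164062, 4.642810821533203), (16.76148223876953, 117.46662902832031), 54.139808654785156)
gate_pivot 0.66 506 [570.5  45.7] px 345.3 200.9 rect ((559.6171875, 61.362640380859375), (49.20415496826172, 200.34791564941406), 49.6533203125)
trough 0.96 2694 [ 592.6 -114.9] px 293.8 236.7 rect ((578.588134765625, -87.98652648925781), (86.66180419921875, 373.1759033203125), 17.70602798461914)
trough [(array([585.9,  33. ,  47.1]), 0.92), (array([581.3,  32.3, 139. ]), 0.62)]
```

View pics/c1.png

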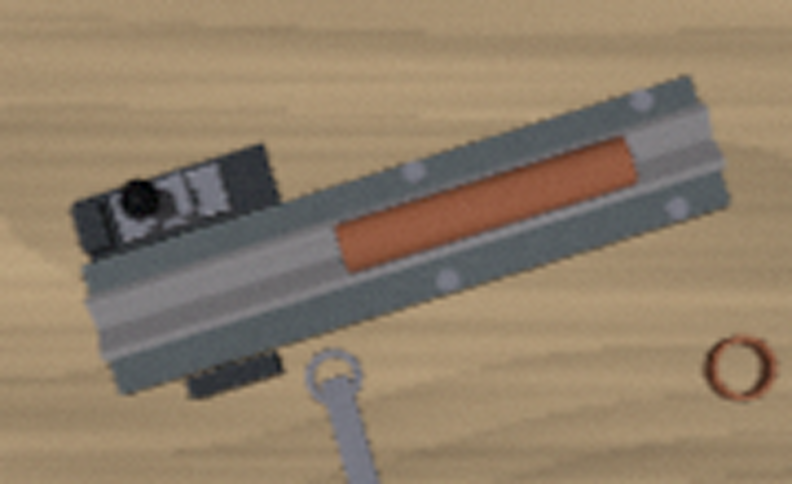

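The tube, trough and pivot estimates agree (yaw about 17.5°, pivot at own x 51, y 162 relative to the tube centre). Next I'll swing the bar down with closed fingers on its far side, under a force guard.

```bash
cat >> h.py <<'E'
YAW=np.radians(17.5); O=np.array([587.1,-137.1])
EX=np.array([np.cos(YAW),np.sin(YAW)]); EY=np.array([-np.sin(YAW),np.cos(YAW)])
def W(x,y,ztip): return [*(O+x*EX+y*EY),ztip+17]     # trough frame about the tube's start, tip height -> TCP
def own():
    p=robot.read_tool_pos(); d=np.array(p[:2])-O; return np.round([d@EX,d@EY,p[2]-17],1)
E
python3 - <<'E'
from h import *
q0=np.array(robot.read_joint_pos())
c=[(np.abs(np.array(s)-q0).max(),y) for y in (107.5,-72.5) if (s:=planner.solve_ik(W(97,162,230),[180,0,y])) is not None]
print(c); yaw=min(c)[1]; ori=[180,0,yaw]
fingers.gripper_to(0,20)
p=robot.read_tool_pos(); robot.servo_line([p[0],p[1],330],v=150)
robot.move_pose(W(97,162,230),ori)
print(robot.read_t(),own(),yaw,robot.read_contact_force())
r,h=75,15
tip=lambda th:(50-r*np.cos(th)+7*np.sin(th)+h, 44+r*np.sin(th)+7*np.cos(th))
robot.servo_line(W(97,162,tip(1.7)[1]),v=120,max_force=15)
for th in np.r_[1.7:0.05:-0.15]:
    x,z=tip(th); s=robot.servo_line(W(x,162,z),v=60,max_force=14)
    print(round(th,2),s,own(),np.round(robot.read_contact_force(),1))
    if s: break
print(robot.read_t()); cv2.imwrite("pics/g1.png",eyes.grab_frame("scene")[130:300,220:420].repeat(3,0).repeat(3,1))
E
```

```text
[(np.float64(46.09516831631602), 107.5), (np.float64(123.76217409593607), -72.5)]
5.5333 [ 96.8 160.9 230. ] 107.5 [ 0.72410736  0.48779961 -0.30040299]
1.7 False [ 81.5 161.8 117.9] [-0.2 -0.3 -0.7]
1.55 False [ 70.2 161.9 119.3] [0.4 0.4 0.8]
1.4 False [ 58.8 161.9 119.2] [ 0.5 -0.6  0.4]
1.25 False [ 47.5 161.9 117.3] [-1.1 -0.5 -0.7]
1.1 False [ 36.7 161.9 113.9] [ 0.7 -0.3  0.2]
0.95 False [ 26.6 161.9 108.9] [ 0.3 -0.8 -0.1]
0.8 False [ 17.3 161.9 102.4] [ 0.3 -0.3  0.6]
0.65 False [  9.1 162.   94.7] [ 0.4 -0.2  0.5]
0.5 False [  2.1 162.   85.8] [-1.   0.3  0.3]
0.35 False [ -3.5 162.   75.9] [ 0.6  0.3 -0.3]
0.2 False [ -7.4 162.   65.4] [-0.4  0.  -0.4]
10.45
```

View pics/g1.png

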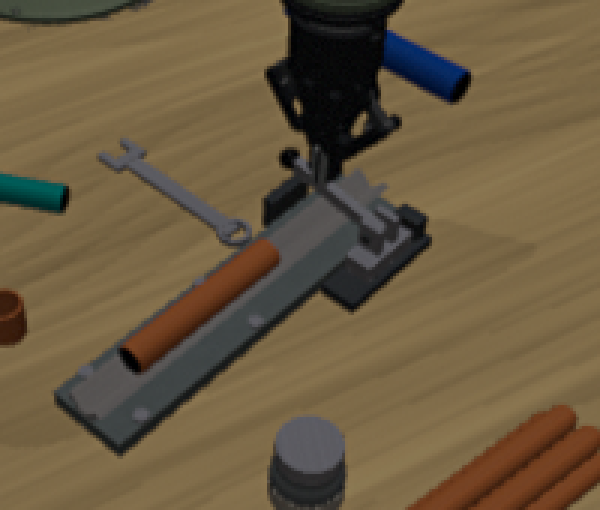

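The bar has come partly down, and the fingertip is at or near it (about (320,165) in this crop). I'll check the bar angle and which side of it the finger is on.

Run:
```python
from h import *
for c in ("scene","top"):
    im=eyes.grab_frame(c)
    for q in ("gate_ball","gate_pivot"):
        for d in models.pinpoint(c,q)[:2]:
            w=d["centre"]; e=np.array(w[:2])-O; print(c,q,np.round([e@EX,e@EY,w[2]],1),round(d["p"],2))
s=eyes.grab_frame("scene")[165:225,290:370]; 
cv2.imwrite("pics/g2.png",cv2.resize(s,None,fx=9,fy=9,interpolation=cv2.INTER_CUBIC))
```

```text
scene gate_ball [-45.7 161.8  61.1] 0.69
scene gate_pivot [ 50.5 164.1  46.2] 0.56
scene gate_pivot [ 2.5  1.8 42.1] 0.18
```

View pics/g2.png

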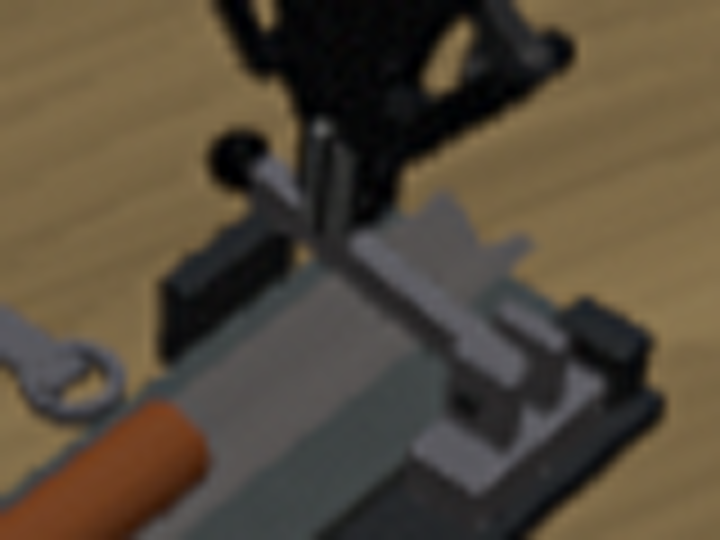

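The fingertip sits on top of the bar and the bar is nearly down (ball at z 61, about 0.18 rad). I'll finish by pressing straight down further out along the bar.

Run:
```python
from h import *
x,y,z=own()
robot.servo_line(W(x,162,z+12),v=80)
robot.servo_line(W(-25,162,z+12),v=80)
s=robot.servo_line(W(-25,162,44),v=25,max_force=13)
print(s,own(),np.round(robot.read_contact_force(),1))
robot.servo_line(W(-25,162,100),v=120)
robot.servo_line(W(-25,40,180),v=200)   # clear the stop for the view
robot.servo_line(W(0,-120,180),v=200)
for c in ("scene","top"):
    eyes.grab_frame(c); 
    for q in ("gate_ball","gate_pivot","pipe_mid"):
        for d in models.pinpoint(c,q)[:3]:
            w=d["centre"]; e=np.array(w[:2])-O
            if np.abs(e@EX)<80 and abs(e@EY)<250: print(c,q,np.round([e@EX,e@EY,w[2]],1),round(d["p"],2))
print(robot.read_t())
s=eyes.grab_frame("scene")[150:285,235:385]
cv2.imwrite("pics/g3.png",cv2.resize(s,None,fx=4.4,fy=4.4,interpolation=cv2.INTER_CUBIC))
```

```text
True [-25.1 162.   50.3] [-4.1 -1.2 22. ]
scene gate_ball [-48.5 163.1  41.3] 0.55
scene gate_ball [ 52.3 162.1  48.1] 0.41
top gate_ball [-49.6 163.8  42.6] 0.82
top gate_ball [ 6.5 60.5 -2.2] 0.26
top gate_pivot [ 52.3 164.7  44.6] 0.82
top pipe_mid [ 0.4 -1.2 43.6] 0.81
15.35
```

View pics/g3.png

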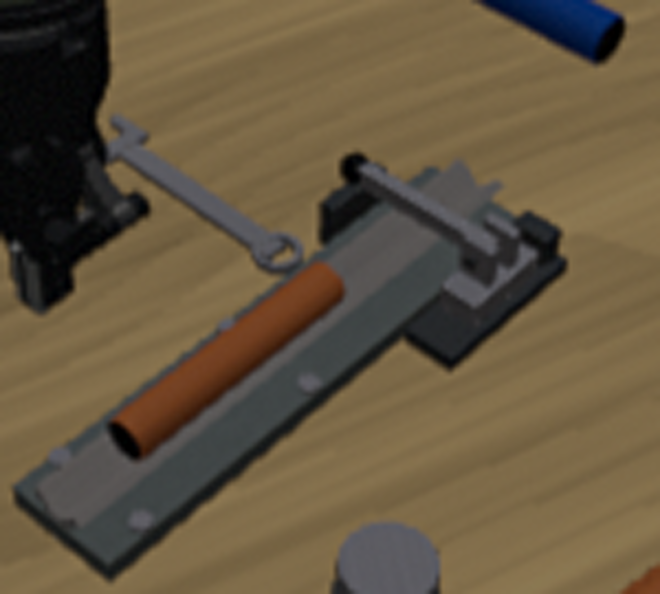

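The bar is level on its rest: ball at z about 42 in both cameras, at (352,168) in the crop, and the tube hasn't moved. At 25 mm/s the force guard overshot (13 set, 22 N reached), so the push on the tube will be slow.

Run:
```python
from h import *
f=lambda:np.array(robot.read_contact_force())
def rep(n,s): F=f(); print(n,s,own(),"along",round(-F[:2]@EY,1),"F",F.round(1),round(robot.read_t(),2))
robot.servo_line(W(0,-118,180),[180,0,107.5],v=150)
robot.servo_line(W(0,-118,60),v=120,max_force=15)
s=robot.servo_line(W(0,-118,39),v=30,max_force=8); rep("down",s)
if s: raise SystemExit
s=robot.servo_line(W(0,-95,39),v=40,max_force=8); rep("near",s)
s=robot.servo_line(W(0,-84,39),v=10,max_force=10); rep("touch",s)
s=robot.servo_line(W(0,-24,39),v=25,max_force=11); rep("slide",s)
if not s:
    for y in range(-18,31,6):
        s=robot.servo_line(W(0,y,39),v=6,max_force=10); rep(y,s)
        if s: break
```

```text
down False [ 1.00e-01 -1.18e+02  3.91e+01] along -0.2 F [-0.4  0.   0.5] 17.65
near False [  0.  -95.1  39. ] along -0.1 F [-1.3 -0.3 -0.5] 18.38
touch False [  0. -84.  39.] along 0.8 F [ 0.2 -0.8 -0.5] 19.62
slide False [ -0.  -24.1  39. ] along 0.7 F [ 1.2 -0.4  0.9] 22.18
-18 False [ -0.  -17.9  39. ] along 0.5 F [ 0.  -0.5  0.3] 23.32
-12 False [ -0.  -12.1  39. ] along 4.6 F [ 1.7 -4.2 -0.8] 24.48
-6 False [-0.  -6.5 39.1] along 6.5 F [ 1.4 -6.4  0.9] 25.62
0 True [-0.3 -6.5 39. ] along 2.8 F [ 1.5 -2.5  2. ] 26.12
```

Run:
```python
from h import *
f=lambda:round(-np.array(robot.read_contact_force())[:2]@EY,1)
print(f(),own())
for y in (-6.3,-6.0,-5.7,-5.4,-5.1,-4.8,-4.5):
    s=robot.servo_line(W(0,y,39),v=1.5,max_force=11)
    F=[f() for _ in range(3)]; print(y,s,own(),F,round(robot.read_t(),2))
    if s or np.mean(F)>14.5: break
robot.pause(0.3); print(f(),own())
```

```text
2.8 [-0.3 -6.5 39. ]
-6.3 False [-0.1 -6.5 39. ] [np.float64(4.7), np.float64(4.7), np.float64(4.7)] 26.56
-6.0 False [-0.2 -6.5 38.9] [np.float64(7.0), np.float64(7.0), np.float64(7.0)] 26.81
-5.7 False [-0.2 -6.4 39. ] [np.float64(7.8), np.float64(7.8), np.float64(7.8)] 27.06
-5.4 False [-0.2 -6.4 39. ] [np.float64(9.9), np.float64(9.9), np.float64(9.9)] 27.31
-5.1 False [-0.2 -6.4 39. ] [np.float64(10.8), np.float64(10.8), np.float64(10.8)] 27.56
-4.8 False [-0.3 -6.3 39.1] [np.float64(11.9), np.float64(11.9), np.float64(11.9)] 27.81
-4.5 False [-0.3 -6.3 39.1] [np.float64(13.3), np.float64(13.3), np.float64(13.3)] 28.06
13.1 [-0.3 -6.2 39.1]
```

Position is fixed while force rises, so the carriage is solid after about 8 mm of play. I'll press to about 18 N, hold briefly, then back off.

Run:
```python
from h import *
f=lambda:round(float(-np.array(robot.read_contact_force())[:2]@EY),1)
y=-4.5
while y<-2.0:
    y+=0.3; robot.servo_line(W(0,y,39),v=1.5,max_force=7); F=f(); print(round(y,1),F,own())
    if F>=17: break
for _ in range(4): robot.pause(0.15); print(f())
robot.servo_line(W(0,-30,39),v=30)
robot.servo_line(W(0,-45,120),v=150)
robot.servo_line(W(0,-150,250),v=200)
for c in ("scene","top"):
    im=eyes.grab_frame(c); cv2.imwrite(f"pics/{c}_end.png",cv2.resize(im[110:290,190:400],None,fx=3.3,fy=3.3,interpolation=cv2.INTER_CUBIC))
    for q in ("gate_ball","gate_pivot","pipe_mid","wrench","jar","coupling"):
        for d in models.pinpoint(c,q)[:3]:
            w=d["centre"]; e=np.array(w[:2])-O
            if d["p"]>.4: print(c,q,np.round([e@EX,e@EY,w[2]],1),np.round(w[:2]),round(d["p"],2))
print(robot.read_t())
```

```text
-4.2 13.0 [-0.4 -6.2 39.1]
-3.9 15.8 [-0.4 -6.2 39.1]
-3.6 16.3 [-0.4 -6.2 39.2]
-3.3 17.6 [-0.4 -6.1 39.2]
18.9
18.0
18.0
18.6
scene gate_ball [-50.2 169.4  41.8] [488.   9.] 0.63
scene gate_pivot [ 54.7 172.2  46.9] [588.  44.] 0.67
scene pipe_mid [-265.5   -9.7   13. ] [ 337. -226.] 0.86
scene pipe_mid [ 1.4 86.2 39.5] [562. -54.] 0.75
scene pipe_mid [-132.6  402.7   16.6] [340. 207.] 0.71
scene wrench [-136.2  111.3   -1.1] [424. -72.] 0.67
scene jar [161.5 -54.5  -1.8] [ 758. -140.] 0.84
scene coupling [-119.7 -105.5    5. ] [ 505. -274.] 0.55
top gate_ball [-48.8 167.8  42.5] [490.   8.] 0.66
top gate_pivot [ 52.9 170.3  43.6] [586.  41.] 0.79
top pipe_mid [ -94.9 -265.    17.5] [ 576. -418.] 0.91
top pipe_mid [-132.1  401.    22.6] [340. 206.] 0.78
top pipe_mid [ 2.5 83.6 42.8] [564. -57.] 0.69
top wrench [-133.3  111.7    2.5] [426. -71.] 0.92
top jar [160.1 -57.5  -0.3] [ 757. -144.] 0.73
top coupling [-127.  -101.6    0.6] [ 496. -272.] 0.48
33.3833
```

View pics/scene_end.png

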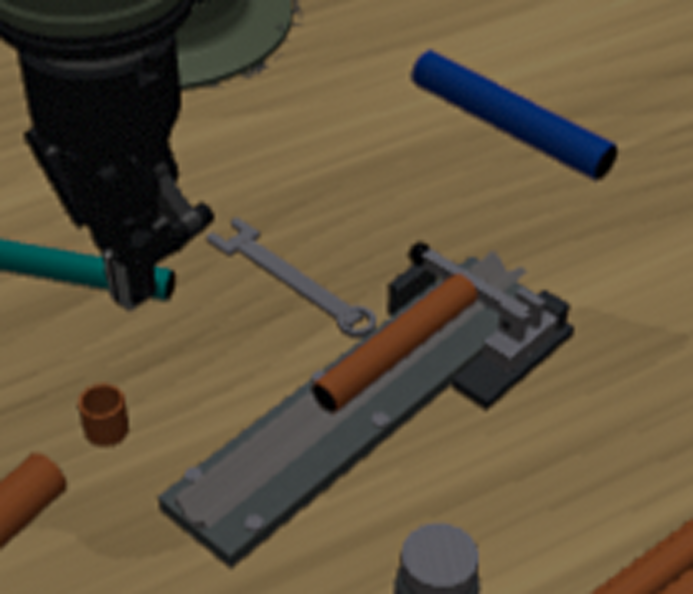

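View pics/top_end.png

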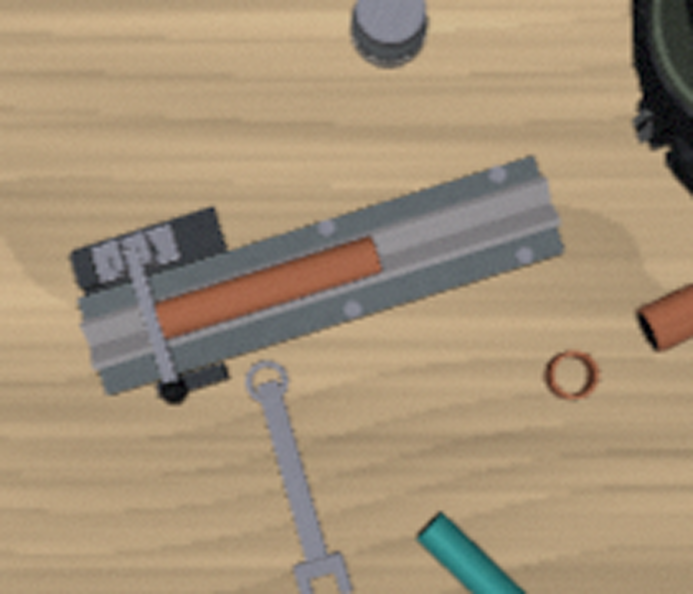

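Both pictures show the tube in the trough with its end against the lowered bar: scene crop (470,290), top crop (160,315). The bar has moved about 6 mm onto the lug, nothing else has moved, and the gripper is clear.

```bash
python3 -c "
from rig import robot
print(robot.finish_job())"
```

```text
the job is handed in; nothing more can be done
None
```

The job is handed in: the stop bar is down, the tube was slid against it and the carriage's free play taken up to the lug, then pressed at about 18–19 N and released, leaving the tube against the bar; nothing else moved, about 33 s used.

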